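# Stand the drained bottle up and close its keeper

## Task

The brown bottle was left leaning back on the two steel runners of its drain rack. Push its neck from behind until the bottle tips back upright onto its base inside the blue kerb, then push the bar with the red knob round behind it, fully against its stop pin, so that the bottle cannot lean back again. Only push, gently, with the fingertips: lift nothing, and leave the other jars, vials, tape and weight where they are.

Things in the scene. Friction and masses are not known exactly. Their poses are not given: they have to be found in the camera images.
- bottle: Loose brown glass bottle with a white cap, 0.17 to 0.34 kg. 55 mm wide up to 69 mm from its base, then narrowing; 114 mm long. Origin: centre of the base, z axis towards the cap. Starts leaning 0.70 rad from upright towards the rack's +x, on the edge of its base and on the runners. Pushed back it pivots on that edge; under about 0.45 rad of lean it falls upright by itself.
- bottle_cap (a point): Point on the bottle's axis in its white cap, 105 mm from the base; the cap is 27 mm wide and sticks out free beyond the runners. Pushing it level towards the rack's -x takes about 1 N.
- drain_rack: Drain rack fixed to the bench; place and yaw vary. White plate 8 mm thick, x -51 to 85 mm, y -69 to 51 mm in its frame; origin on the bench under the middle of the seat, x axis the way the bottle leans, z up. Two steel runners at y = -16 and 16 mm rise to 62 mm above the bench at x = 69 mm. Pivot post at x 40, y -52 mm, 93 mm high; stop pin at x 31, y 42 mm, 92 mm high.
- seat (a point): Middle of the seat on top of the base plate, 8 mm above the bench, where the base of the standing bottle belongs. Round it a blue kerb, inner radius 31 mm, 10 mm high above the plate, open towards the rack's +x.
- keeper (a joint): Angle (rad) of the keeper, a level steel bar 10 mm thick, its middle 84 mm above the bench, on an upright pivot. Stays where it is left (about 0.5 N at the knob moves it). 0: points along the rack's +x (open); grows counter-clockwise seen from above; 1.57: along the rack's +y, behind the standing bottle, at the stop pin (hard stop). Starts between -0.25 and 0.05.
- keeper_knob (a point): Centre of the red ball knob, 18 mm wide, at the free end of the keeper, 118 mm from its pivot and 84 mm above the bench.
- keeper_pivot (a point): Point on the keeper's turning axis at the height of the bar, 84 mm above the bench.
- blue_jar: White plastic sample jar with a blue lid, 58 mm wide, 83 mm high; origin at the centre of its underside. Stands to the left of the work; leave alone.
- green_jar: White plastic sample jar with a green lid, 52 mm wide, 67 mm high; origin at the centre of its underside. Leave alone.
- tape_roll: Roll of pale tape lying flat, 72 mm across, 19 mm high; origin at the centre of its underside. Leave alone.
- vial_a: Small glass sample vial with a black cap, 27 mm wide, 56 mm high; origin at the centre of its underside. Stands to the right of the work; leave alone.
- vial_b: Small glass sample vial with a black cap, 27 mm wide, 56 mm high; origin at the centre of its underside. Leave alone.
- weight: Brass knob weight, 25 mm wide, 30 mm high; origin at the centre of its underside. Leave alone.

How it is judged:
By the outcome, as a careful person would: the job done as asked, in the order asked, and still so for the second after the job is handed in, with the robot touching nothing.
It also fails if it takes over 54 s, if anything falls off the work surface, if the arm or the gripper's body presses on something with over 40 N, if the wrist force passes 120 N, or if a joint passes its speed limit or range.

## Robot

A 6-joint arm with a two-finger parallel gripper is mounted at the origin on a cart in front of the work surface, level with it; the furniture and walls round the work are solid. World frame = base frame: x ahead of the robot, y to its left, z up, the work surface at z = 0. Lengths are in mm, angles in degrees, forces in N, time in s.
With the tool pointing down it reaches from about 350 to 850 mm from the base axis. Payload 8.1 kg.
Tool frame: the origin (TCP) lies on the front face of the gripper's body, between the roots of the fingers; the fingertips stand r.finger_overhang ahead of it and the grasp point (between the pads) lies 54 mm ahead of it (r.finger_overhang is the distance from the TCP to the fingertips, in mm); y points along the fingers, z is the direction in which the jaws open and shut, and the axes are right-handed (so a half turn about y gives the same grasp; the last joint's range is limited). The gripper opens to 85 mm and grips with 20 to 120 N. Pads are 22 mm wide; open, the fingers measure 114 mm over their backs; the gripper's body (76 mm by 85 mm) begins 54 mm behind the grasp point. The pads swing forward as they close: fully open they stand 13 mm farther back than shut.
Start: joints at [66.268, 7.471, 85.268, -0, 87.261, -4.893], TCP at [193.723, 567.871, 303.892] pointing down, gripper open.
Joint ranges: [-169.43, 169.43], [-51.17, 129.36], [1.28, 143.12], [-76.62, 256.62], [0, 156.53], [-152.29, 152.29]. Speed limits (degrees/s): [136.94, 136.94, 159.86, 180, 180, 180].

## Interface

Orientations are given as [roll, pitch, yaw] about the fixed x, y, z axes, in that order (R = Rz(yaw) Ry(pitch) Rx(roll)).
In Python, from bench import r gives the robot as it stands. The module is installed in compiled form; this text tells all that it offers.
- The arm moves only by the tool arm_command, never from a script. Its argument "increments" is a list of rows, each a list of 6 numbers: the shift along the tool's x, y, z in m, then the turn, a rotation vector about the tool's x, y, z in rad. In form: [[tx, ty, tz, wx, wy, wz], ...]. A call has exactly 10 rows; each row is the pose to reach, as a shift and turn from the pose commanded when the call began, along the tool's axes at that moment; what a row does not reach only later rows make up. A row lasts 1/8 s, in which the tool goes at most 62.5 mm and 10.7 degrees, less where a joint would pass 70% of its speed; a pose out of reach is approached as far as the arm can. A call with a gripper value outside its range is refused whole. "jaw" is the gripper's target within -1 to 1 (shut at 1, half-way at 0, fully open at -1), set as the call begins (left out, the last holds). The fingers move at their own pace and stop on an object; "force" is the grip in N (left out, the last holds). Time passes only in rows, so rows that repeat a pose let the fingers close, or fill a call up. It gives the time, the measured TCP pose, the force and the opening at its end, in the units of the state.
- r.sense(): the state, without advancing time (a new reading comes with each control period).
- r.snapshot(name): name is "side" or "top" or "wrist"; returns the picture (384x512x3 uint8, red, green, blue); there is no depth.
- r.camera_model(name): a dict with "intrinsics" (3x3 intrinsics, pixels), "distortion" ([k1, k2, p1, p2, k3] as OpenCV has them; the pictures are not rectified), "cam_to_world" (4x4, takes a point from camera to world coordinates). Camera axes: x right, y down, z forward; pixel columns grow to the right and rows downward; lengths in mm; the calibration is good to about 2 mm. A picture is of the moment at which its call begins: read the wrist's pose just before it. camera_model takes no time and is no camera call; for the wrist camera it gives the pose at the moment of the call.
- r.hand_in(): hands the job in, once; it reports no verdict.
Trained networks look in the newest picture that a camera, given by its name, has taken for a name from the list of things; names that differ only in an ending like _2 or _b are one class to them, and where a whole thing is asked for, a point or a joint stands for the part that bears it (a point fixed in the world has none). Each returns a list of dicts, best first, with "conf" (0 to 1); they miss things now and then, are a little off and sometimes report something else, mostly with a low value. They report only what shows in the picture. A call takes as long as a camera call.
- r.trace(camera, target): "mask" (384x512 bool, what is visible of it) and "position" ([column, row] in pixels, amid what is visible of it).
- r.spot_point(camera, target): "position" ([column, row] in pixels: a listed point, or the origin of a listed thing).
The state is a dict: "time": time; "joint_pos": joint angles; "qd": joint speeds; "joint_efforts": joint torques, N m; "tool_pos": TCP position; "tcp_rot": TCP orientation; "ft_force": force on the tool from outside, world axes, zero at the start; "wrist_torque": the same for the moment, N m; "finger_gap": finger opening in mm.
Only numpy, scipy, OpenCV 4.12 (cv2) and the standard library are available. Lean on these libraries where they do the work, as an engineer would, in place of code of your own. Each camera call takes 0.05 s, during which the arm holds its last target.

## Working session

There is one attempt and no reset: what is moved stays moved. The work goes in short steps, Python scripts to look and compute and a tool call to move; the robot and the scene stay as the last step left them, time stands still between calls to the robot, and variables do not carry over. Pictures are saved under pics/ and viewed, and the job is handed in when it is done.

Besides the shell and the picture viewer there is one more tool, called after "Call:" by a JSON object that holds its "api" and its "payload". arm_command: Moves the arm, as the interface text tells. Its arguments: {"type":"object","properties":{"increments":{"type":"array","items":{"type":"array","items":{"type":"number"}}},"jaw":{"type":"number"},"force":{"type":"number"}},"required":["increments"]}

```bash
mkdir -p pics; cat > h.py <<'E'
import numpy as np,cv2
from scipy.spatial.transform import Rotation as R
from bench import r
def save(n,f):
    im=r.snapshot(n); cv2.imwrite(f'pics/{f}.png',im[:,:,::-1]); return im
def ray(n,px):
    c=r.camera_model(n); K=np.array(c['intrinsics']);D=np.array(c['distortion']);T=np.array(c['cam_to_world'])
    u=cv2.undistortPoints(np.array([[px]],float),K,D)[0,0]
    d=T[:3,:3]@np.array([u[0],u[1],1]); return T[:3,3],d/np.linalg.norm(d)
def atz(n,px,z):
    o,d=ray(n,px); return o+d*(z-o[2])/d[2]
def tri(pairs):
    A=np.zeros((3,3));b=np.zeros(3)
    for n,p in pairs:
        o,d=ray(n,p);P=np.eye(3)-np.outer(d,d);A+=P;b+=P@o
    x=np.linalg.solve(A,b)
    res=[np.linalg.norm((np.eye(3)-np.outer(d,d))@(x-o)) for o,d in [ray(n,p) for n,p in pairs]]
    return x,res
def proj(n,X):
    c=r.camera_model(n); K=np.array(c['intrinsics']);D=np.array(c['distortion']);T=np.linalg.inv(np.array(c['cam_to_world']))
    rv,_=cv2.Rodrigues(T[:3,:3]); return cv2.projectPoints(np.array(X,float).reshape(-1,1,3),rv,T[:3,3],K,D)[0][:,0]
E
python3 - <<'E'
from h import *
s=r.sense();print(s, r.finger_overhang)
for n in('side','top'):
    save(n,n+'0')
    print(n,np.round(np.array(r.camera_model(n)['cam_to_world']),2).tolist())
    for t in ('bottle_cap','seat','keeper_knob','keeper_pivot','bottle','drain_rack','blue_jar','green_jar','tape_roll','vial_a','weight'):
        print(n,t,[(np.round(d['position'],1).tolist(),round(d['conf'],2)) for d in r.spot_point(n,t)][:3])
E
```

```text
{'time': 0.0, 'joint_pos': array([ 6.62691467e+01,  7.51656308e+00,  8.53286514e+01,  4.74316799e-04,
        8.72602187e+01, -4.89142735e+00]), 'qd': array([-0.05200194, -0.00138885,  0.0101069 ,  0.05952185,  0.08795241,
       -0.00535374]), 'joint_efforts': array([ 1.81985306e-03, -5.69394600e+01, -5.00562465e+01,  1.23264849e-04,
        1.45119932e-02, -3.29285126e-05]), 'tool_pos': array([193.54726559, 567.49835403, 302.8351431 ]), 'tcp_rot': array([-9.01050088e+01,  9.46206154e-03, -1.88394578e+01]), 'ft_force': array([-0.55731477, -0.75731653, -0.21014601]), 'wrist_torque': array([ 0.02836476, -0.01036052, -0.02468815]), 'finger_gap': 85.44981837997351} 72.6
side [[0.93, -0.17, 0.34, 134.36], [-0.38, -0.41, 0.83, -957.71], [-0.0, -0.9, -0.44, 644.66], [0.0, 0.0, 0.0, 1.0]]
side bottle_cap [([281.3, 208.7], 0.62)]
side seat [([257.9, 224.4], 0.81), ([286.7, 311.6], 0.39)]
side keeper_knob [([298.3, 225.7], 0.6)]
side keeper_pivot [([263.2, 216.4], 0.63), ([200.4, 179.4], 0.5)]
side bottle [([262.3, 221.0], 0.6)]
side drain_rack [([261.2, 229.3], 0.84)]
side blue_jar [([200.4,
[... 267 characters left out ...]
op [[0.03, -0.98, 0.18, 311.03], [-1.0, -0.03, 0.0, 52.45], [0.0, -0.18, -0.98, 1417.78], [0.0, 0.0, 0.0, 1.0]]
top bottle_cap [([282.1, 184.5], 0.81), ([264.0, 200.4], 0.55)]
top seat [([265.6, 205.5], 0.86), ([268.7, 202.5], 0.24)]
top keeper_knob [([315.6, 187.9], 0.53)]
top keeper_pivot [([283.5, 203.6], 0.58)]
top bottle [([267.7, 200.4], 0.68)]
top drain_rack [([261.6, 200.7], 0.84), ([178.9, 223.1], 0.73), ([265.5, 201.2], 0.35)]
top blue_jar [([155.5, 219.7], 0.61)]
top green_jar [([133.7, 214.0], 0.53)]
top tape_roll [([181.5, 223.1], 0.74)]
top vial_a [([351.2, 225.5], 0.59), ([348.9, 188.6], 0.41)]
top weight [([365.8, 227.7], 0.38), ([180.7, 223.8], 0.26), ([315.1, 187.1], 0.25)]
```

```bash
python3 - <<'E'
from h import *
for n,(x0,y0,x1,y1) in (('side',(170,150,370,340)),('top',(110,140,390,260))):
    im=cv2.imread(f'pics/{n}0.png')
    k=790//(x1-x0); 
    cv2.imwrite(f'pics/{n}0c.png',cv2.resize(im[y0:y1,x0:x1],None,fx=k,fy=k,interpolation=cv2.INTER_CUBIC))
T=lambda t,a,b:print(t,*[np.round(v,1) for v in tri([('side',a),('top',b)])])
T('cap',[281.3,208.7],[282.1,184.5])
T('seat',[257.9,224.4],[265.6,205.5])
T('knob',[298.3,225.7],[315.6,187.9])
T('piv',[263.2,216.4],[283.5,203.6])
print(atz('top',[265.6,205.5],8),atz('top',[315.6,187.9],84),atz('top',[283.5,203.6],84))
E
```

```text
cap [602.  -44.8  93.9] [1.3 1.3]
seat [543.3   6.1  23.6] [2.2 2.2]
knob [ 595.3 -158.7   97.9] [1.4 1.4]
piv [538.8 -51.4  84.2] [0.7 0.7]
[543.72243515   6.27279765   8.        ] [ 596.92118408 -160.39037642   84.        ] [539.44575783 -51.66761174  84.        ]
```

View pics/side0c.png

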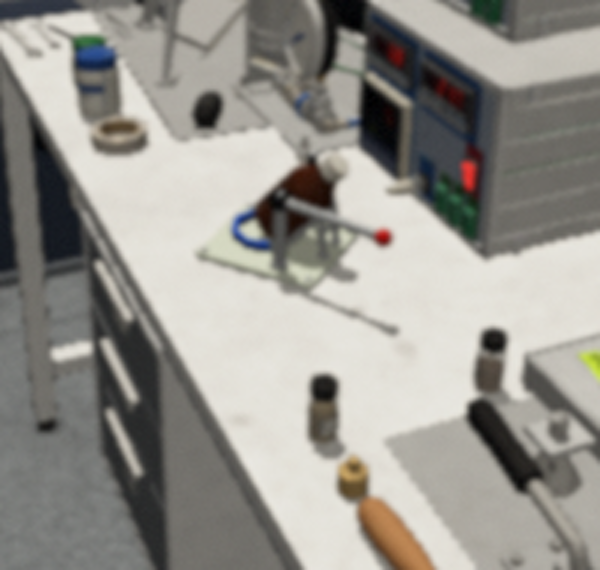

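View pics/top0c.png

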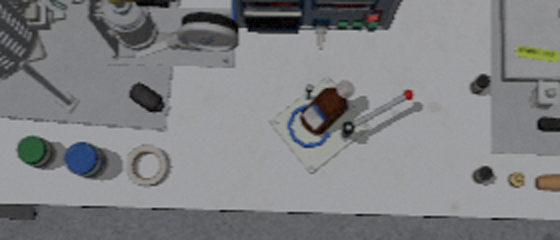

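View pics/side0.png

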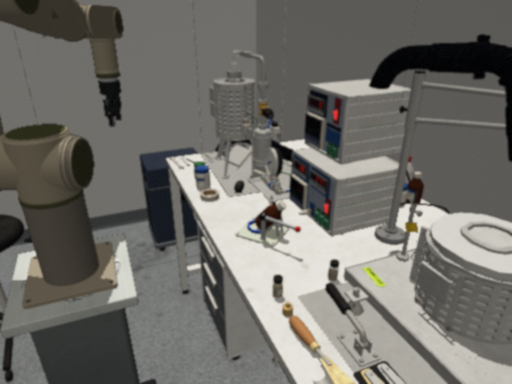

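The leaning bottle is at about (281,208) side and (282,184) top. The knob is at (298,226) side and (315,187) top. An instrument box stands behind the rack. I'll refine the rack pose by fitting it.

```bash
python3 - <<'E'
from h import *
for n,(x0,y0,x1,y1) in (('side',(230,190,310,250)),('top',(235,170,325,232))):
    im=cv2.imread(f'pics/{n}0.png')
    k=8
    cv2.imwrite(f'pics/{n}0z.png',cv2.resize(im[y0:y1,x0:x1],None,fx=k,fy=k,interpolation=cv2.INTER_CUBIC))
E
```

```text
(no output)
```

View pics/side0z.png

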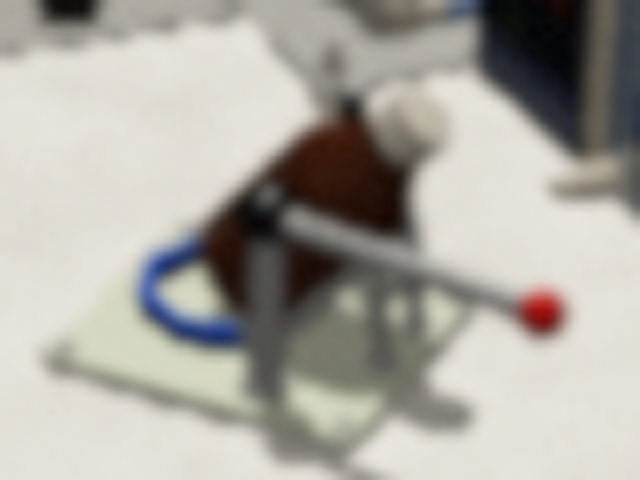

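View pics/top0z.png

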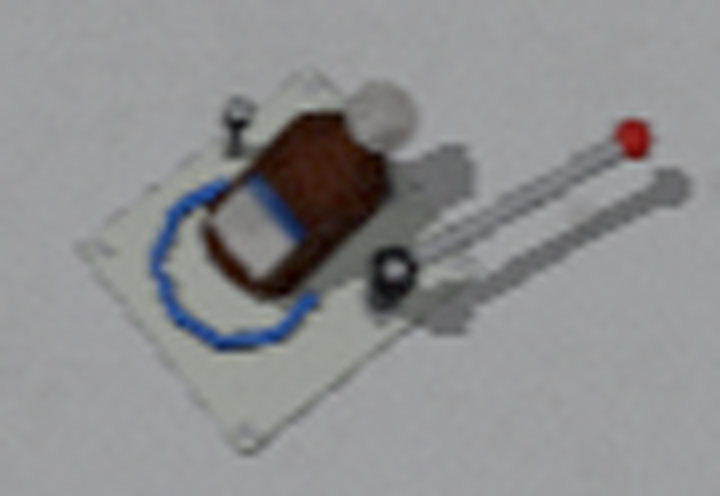

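```bash
cat > fit.py <<'E'
from h import *
from scipy.optimize import least_squares
fz=lambda p,o:[(p[0]+.5)/8-.5+o[0],(p[1]+.5)/8-.5+o[1]]
to=(235,170);so=(230,190)
obs=[('top',(397,266),(40,-52,93)),('top',(238,108),(31,42,92)),('top',(245,452),(-51,-69,8)),('top',(85,247),(-51,51,8)),('top',(310,72),(85,51,8)),
('side',(50,355),(-51,-69,8)),('side',(345,452),(85,-69,8)),('side',(482,300),(85,51,8)),('side',(268,195),(40,-52,93))]
def w(p,X):
    c,s=np.cos(p[2]),np.sin(p[2]); return np.array([p[0]+c*X[0]-s*X[1],p[1]+s*X[0]+c*X[1],X[2]])
def f(p):
    return np.concatenate([proj(n,w(p,X))[0]-fz(q,to if n=='top' else so) for n,q,X in obs])
S=least_squares(f,[543,6,-.75],loss='soft_l1');p=S.x
print(p,np.degrees(p[2]));print(np.round(f(p).reshape(-1,2),2).tolist())
def inv(p,P):
    c,s=np.cos(p[2]),np.sin(p[2]);d=P[:2]-p[:2];return np.round([c*d[0]+s*d[1],-s*d[0]+c*d[1],P[2]],1)
def T(a,b): x,e=tri([('side',fz(a,so)),('top',fz(b,to))]);print(np.round(x,1),np.round(e,1),'rack',inv(p,x));return x
k=T((542,313),(633,138)); c=T((412,125),(382,117))
k=inv(p,k);print('keeper',np.arctan2(k[1]+52,k[0]-40),np.hypot(k[1]+52,k[0]-40))
# cap in rack predicted by 0.7 lean at z=105.9
print(inv(p,atz('top',fz((382,117),to),104)), w(p,(120,0,0)))
# instrument box front foot, and protruding thing
for q in ((233,32),(385,30),(320,45)): print('box',atz('top',[q[0]/2+110,q[1]/2+140],0),)
E
python3 fit.py
```

```text
[552.8811907   10.85483093  -0.88431289] -50.667396189584196
[[-0.07, 0.77], [0.46, 0.56], [-0.15, 0.77], [-0.8, -0.03], [0.88, -0.76], [-1.19, -0.37], [1.41, -0.96], [0.41, -0.41], [0.37, 0.12]]
[ 599.  -153.2   85.1] [1.4 1.4] rack [156.1 -68.3  85.1]
[600.6 -44.6 106.1] [1.1 1.1] rack [ 73.2   1.7 106.1]
keeper -0.13948451404956333 117.23864550565227
[ 74.6   2.6 104. ] [628.93972499 -81.96272863   0.        ]
box [725.26852782 153.86153495   0.        ]
box [ 737.3048954  -125.61649609    0.        ]
box [705.24516772  -6.56319448   0.        ]
```

View pics/top0.png

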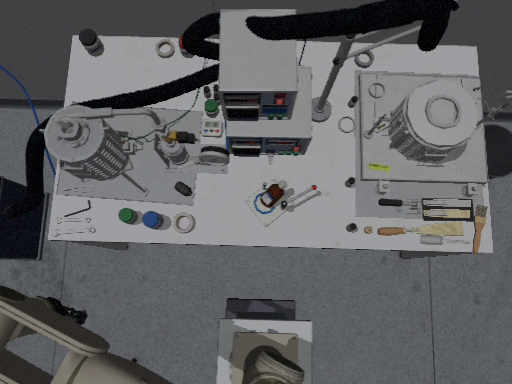

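Call:
{"api": "arm_command", "payload": {"increments": [[0.025,0.001,-0.019,0,0.022,0],[0.069,0.003,-0.052,0,0.061,0],[0.116,0.004,-0.088,0,0.103,0],[0.163,0.006,-0.124,0,0.145,0],[0.21,0.008,-0.16,0,0.186,0],[0.257,0.01,-0.196,0,0.228,0],[0.304,0.012,-0.231,0,0.27,0],[0.35,0.013,-0.267,0,0.311,0],[0.397,0.015,-0.303,0,0.353,0],[0.444,0.017,-0.339,0,0.395,0]], "jaw": 1, "force": 20}}

```text
time: 2.45
tool_pos: [505.4, 101.9, 287.2]
tcp_rot: [-90.0, -0.0, -41.6]
ft_force: [-0.1, -0.3, -0.1]
finger_gap: -0.3
```

```bash
cat >> h.py <<'E'
def togo(X,yaw):
    s=r.sense();A=R.from_euler('xyz',s['tcp_rot'],degrees=True);B=R.from_euler('xyz',[-90,0,yaw],degrees=True)
    print('t',round(s['time'],2),'pos',np.round(s['tool_pos'],1),'rot',np.round(s['tcp_rot'],1),'F',np.round(s['ft_force'],1),'gap',round(s['finger_gap'],1),'oh',r.finger_overhang)
    print('inc',np.round(A.inv().apply(np.array(X)-s['tool_pos'])/1000,4),np.round((A.inv()*B).as_rotvec(),3))
E
python3 -c "
from h import *
togo([632,-86,280],-50.7)"
```

```text
t 2.45 pos [505.4 101.9 287.2] rot [-90.   -0.  -41.6] F [-0.1 -0.3 -0.1] gap -0.3 oh 72.6
inc [ 0.2194  0.0073 -0.0566] [-0.001  0.16   0.   ]
```

Call:
{"api": "arm_command", "payload": {"increments": [[0.04,0.001,-0.01,0,0.03,0],[0.085,0.003,-0.022,0,0.06,0],[0.13,0.004,-0.034,0,0.095,0],[0.17,0.006,-0.044,0,0.125,0],[0.2,0.007,-0.052,0,0.145,0],[0.215,0.007,-0.056,0,0.155,0],[0.219,0.007,-0.057,0,0.16,0],[0.219,0.007,-0.057,0,0.16,0],[0.219,0.007,-0.057,0,0.16,0],[0.219,0.007,-0.057,0,0.16,0]]}}

```text
time: 3.7
tool_pos: [630.6, -83.3, 280.1]
tcp_rot: [-90.0, -0.0, -50.6]
ft_force: [0.6, -0.3, -0.8]
finger_gap: -0.3
```

```bash
python3 -c "
from h import *
togo([632,-86,166],-50.7)
save('wrist','w1')
im=save('side','s1')
print(np.round(proj('wrist',[[600.6,-44.6,106.1],[599,-153,84],[553,11,8]]),1).tolist(), [d['position'] for d in r.spot_point('wrist','bottle_cap')],[d['position'] for d in r.spot_point('wrist','keeper_knob')])
cv2.imwrite('pics/s1z.png',cv2.resize(im[130:250,210:330,::-1],None,fx=5,fy=5,interpolation=2))
"
```

```text
t 3.7 pos [630.6 -83.3 280.1] rot [-90.   -0.  -50.6] F [ 0.6 -0.3 -0.8] gap -0.3 oh 72.6
inc [ 0.003   0.1141 -0.0007] [-0.     0.002  0.   ]
[[257.1, 143.2], [189.3, 222.5], [255.5, 71.9]] [[257.9, 141.9]] [[191.1, 221.1]]
```

View pics/w1.png

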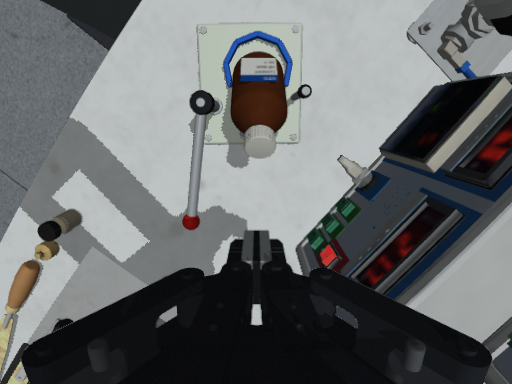

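View pics/s1z.png

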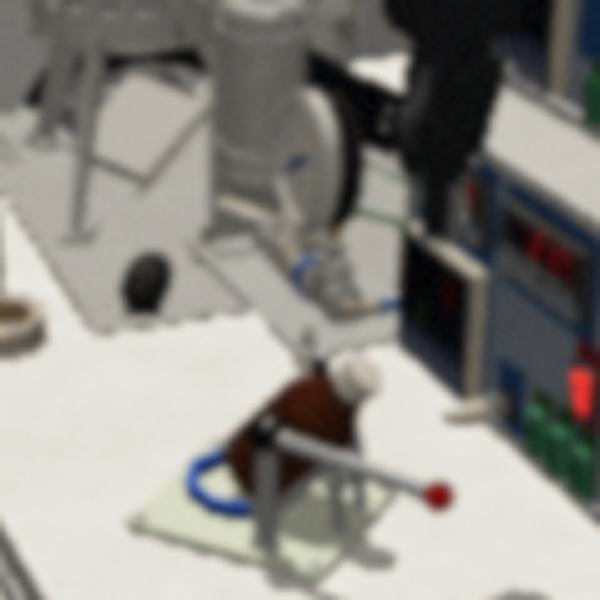

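Call:
{"api": "arm_command", "payload": {"increments": [[0.001,0.01,0,0,0,0],[0.002,0.03,0,0,0,0],[0.002,0.05,0,0,0,0],[0.002,0.07,0,0,0,0],[0.002,0.09,0,0,0,0],[0.002,0.105,0,0,0,0],[0.002,0.112,0,0,0,0],[0.002,0.114,0,0,0,0],[0.002,0.114,0,0,0,0],[0.002,0.114,0,0,0,0]]}}

```text
time: 5.15
tool_pos: [632.6, -85.8, 166.9]
tcp_rot: [-89.9, -0.1, -50.6]
ft_force: [0.3, 0.3, -0.4]
finger_gap: -0.3
```

```bash
cat > z.py <<'E'
import sys
from h import *
def look(t,cams=('side','wrist')):
    o=[]
    for c in cams:
        im=save(c,c+t)[:,:,::-1]
        if c=='wrist': o.append(cv2.resize(im,(400,300)))
        else:
            x0,y0=(230,170) if c=='side' else (245,160)
            o.append(cv2.resize(im[y0:y0+75,x0:x0+100],(400,300),interpolation=2))
    cv2.imwrite(f'pics/z{t}.png',np.hstack(o))
if __name__=='__main__':
    togo([float(v) for v in sys.argv[2:5]],-50.7); look(sys.argv[1])
E
python3 z.py a 553 11 166
```

```text
t 5.15 pos [632.6 -85.8 166.9] rot [-89.9  -0.1 -50.6] F [ 0.3  0.3 -0.4] gap -0.3 oh 72.6
inc [-0.1253  0.0007 -0.0002] [-0.001  0.001  0.001]
```

View pics/za.png

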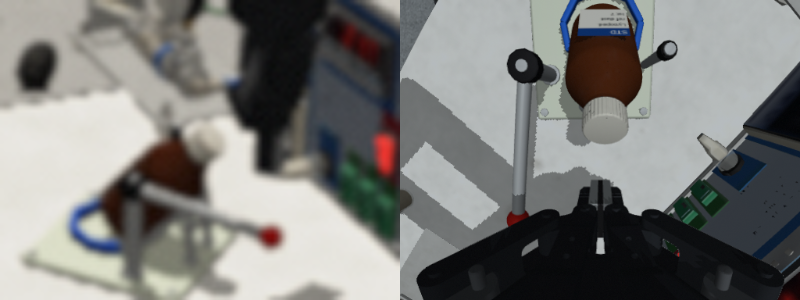

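Call:
{"api": "arm_command", "payload": {"increments": [[-0.006,0,0,0,0,0],[-0.014,0,0,0,0,0],[-0.02,0,0,0,0,0],[-0.024,0,0,0,0,0],[-0.028,0,0,0,0,0],[-0.031,0,0,0,0,0],[-0.034,0,0,0,0,0],[-0.037,0,0,0,0,0],[-0.04,0,0,0,0,0],[-0.04,0,0,0,0,0]]}}

```text
time: 6.5
tool_pos: [606.6, -54.5, 165.9]
tcp_rot: [-90.0, 0.0, -50.6]
ft_force: [0.4, -0.6, -0.0]
finger_gap: 0.2
```

```bash
python3 z.py b 553 11 166
```

```text
t 6.5 pos [606.6 -54.5 165.9] rot [-90.    0.  -50.6] F [ 0.4 -0.6 -0. ] gap 0.2 oh 72.6
inc [-0.0847 -0.0001  0.0001] [ 0.     0.001 -0.   ]
```

View pics/zb.png

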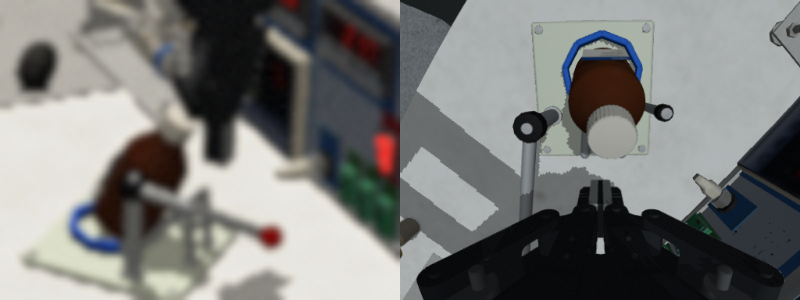

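Call:
{"api": "arm_command", "payload": {"increments": [[-0.003,0,0,0,0,0],[-0.006,0,0,0,0,0],[-0.009,0,0,0,0,0],[-0.011,0,0,0,0,0],[-0.013,0,0,0,0,0],[-0.015,0,0,0,0,0],[-0.016,0,0,0,0,0],[-0.017,0,0,0,0,0],[-0.018,0,0,0,0,0],[-0.018,0,0,0,0,0]]}}

```text
time: 7.85
tool_pos: [595.3, -40.8, 165.9]
tcp_rot: [-90.0, 0.0, -50.6]
ft_force: [0.5, 0.1, 0.3]
finger_gap: -0.0
```

```bash
python3 z.py c 553 11 166
```

```text
t 7.85 pos [595.3 -40.8 165.9] rot [-90.    0.  -50.6] F [0.5 0.1 0.3] gap -0.0 oh 72.6
inc [-0.0668 -0.0001  0.0001] [ 0.     0.001 -0.   ]
```

View pics/zc.png

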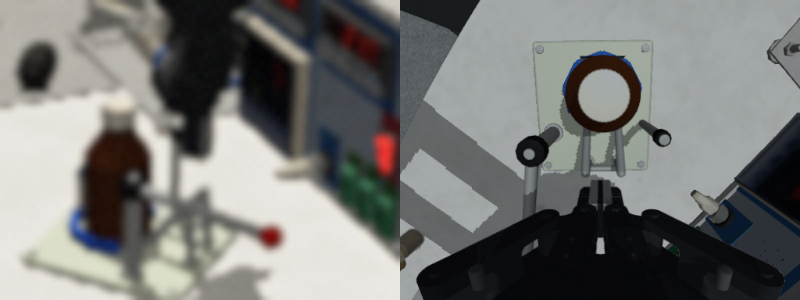

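The bottle now stands upright inside the blue kerb: its cap is at (115,115) in the side crop and concentric with the kerb in the wrist view. The keeper hasn't been disturbed. Next I'll lift over to the clockwise side of the bar.

Call:
{"api": "arm_command", "payload": {"increments": [[0.005,-0.012,0,0,0,0],[0.012,-0.03,0,0,0,0],[0.02,-0.04,-0.012,0,0,0],[0.032,-0.042,-0.035,0,0,0],[0.044,-0.042,-0.06,0,0,0],[0.054,-0.042,-0.083,0,0,0],[0.059,-0.042,-0.096,0,0,0],[0.06,-0.042,-0.101,0,0,0],[0.06,-0.042,-0.101,0,0,0],[0.06,-0.042,-0.101,0,0,0]]}}

```text
time: 9.2
tool_pos: [555.5, -150.6, 207.9]
tcp_rot: [-90.0, 0.0, -50.6]
ft_force: [0.2, 0.1, -0.4]
finger_gap: -0.1
```

```bash
python3 z.py d 555.9 -149.8 149
python3 - <<'E'
from h import *
r.snapshot('top');r.snapshot('side')
for t in('bottle_cap','keeper_knob','keeper_pivot'):
    a=r.spot_point('side',t);b=r.spot_point('top',t)
    if a and b:
        x,e=tri([('side',a[0]['position']),('top',b[0]['position'])]);d=x[:2]-[552.9,10.9];c,s=np.cos(-.8843),np.sin(-.8843)
        print(t,np.round(x,1),np.round(e,1),np.round([c*d[0]+s*d[1],-s*d[0]+c*d[1]],1))
E
```

```text
t 9.2 pos [ 555.5 -150.6  207.9] rot [-90.    0.  -50.6] F [ 0.2  0.1 -0.4] gap -0.1 oh 72.6
inc [-0.0004  0.0589  0.0008] [-0.     0.002 -0.   ]
bottle_cap [553.2   4.7 112.9] [2. 2.] [ 5.  -3.7]
keeper_pivot [542.3 -52.3  81.5] [7.2 7.2] [ 42.1 -48.2]
```

View pics/zd.png

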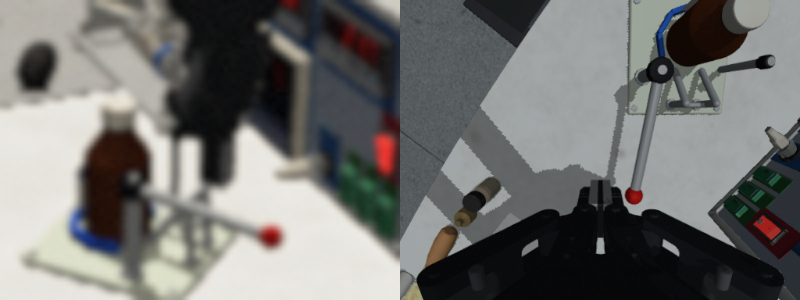

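The cap height of 112.9 mm matches a standing bottle (113). The finger is clear of the bar on its clockwise side, so I'll descend there.

Call:
{"api": "arm_command", "payload": {"increments": [[0,0.006,0,0,0,0],[0,0.018,0,0,0,0],[0,0.03,0,0,0,0],[0,0.042,0,0,0,0],[0,0.052,0,0,0,0],[0,0.057,0,0,0,0],[0,0.059,0,0,0,0],[0,0.059,0,0,0,0],[0,0.059,0,0,0,0],[0,0.059,0,0,0,0]]}}

```text
time: 10.95
tool_pos: [555.5, -151.3, 149.3]
tcp_rot: [-90.0, -0.0, -50.6]
ft_force: [-0.2, -0.1, -0.1]
finger_gap: -0.1
```

```bash
python3 z.py e 555.9 -149.8 149
python3 - <<'E'
import numpy as np
for th in np.arange(-.14,1.6,.1):
    d=5+14.5*np.cos(th)+11*abs(np.sin(th)); P=np.array([40,-52])+92*np.array([np.cos(th),np.sin(th)])+d*np.array([np.sin(th),-np.cos(th)])
    print(round(th,2),np.round(P-[126,-100],1),P.round(1))
E
```

```text
t 10.95 pos [ 555.5 -151.3  149.3] rot [-90.   -0.  -50.6] F [-0.2 -0.1 -0.1] gap -0.1 oh 72.6
inc [-0.0009  0.0003  0.0013] [-0.     0.001  0.001]
-0.14 [ 2.2 14.5] [128.2 -85.5]
-0.04 [ 5.1 24.4] [131.1 -75.6]
0.06 [ 7.  33.4] [133.  -66.6]
0.16 [ 8.2 41.9] [134.2 -58.1]
0.26 [ 8.5 50.5] [134.5 -49.5]
0.36 [ 8.  59.4] [134.  -40.6]
0.46 [ 6.6 68.3] [132.6 -31.7]
0.56 [ 4.2 77.3] [130.2 -22.7]
0.66 [ 0.9 86.1] [126.9 -13.9]
0.76 [-3.4 94.6] [122.6  -5.4]
0.86 [ -8.7 102.8] [117.3   2.8]
0.96 [-14.9 110.6] [111.1  10.6]
1.06 [-22.1 117.7] [103.9  17.7]
1.16 [-30.1 124. ] [95.9 24. ]
1.26 [-38.9 129.5] [87.1 29.5]
1.36 [-48.4 134. ] [77.6 34. ]
1.46 [-58.4 137.5] [67.6 37.5]
1.56 [-68.9 139.8] [57.1 39.8]
```

View pics/ze.png

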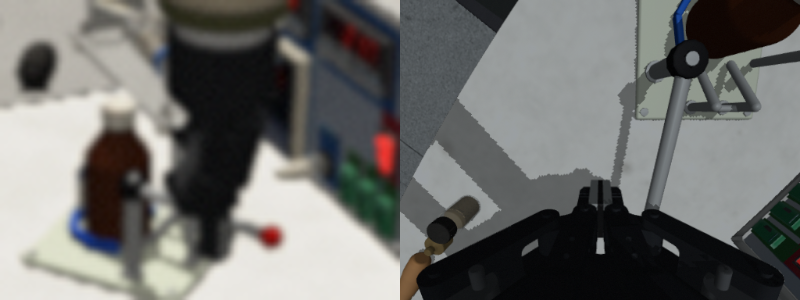

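Call:
{"api": "arm_command", "payload": {"increments": [[0.0,0,0.006,0,0,0],[0.001,0,0.012,0,0,0],[0.003,0,0.019,0,0,0],[0.004,0,0.025,0,0,0],[0.005,0,0.032,0,0,0],[0.006,0,0.039,0,0,0],[0.007,0,0.046,0,0,0],[0.007,0,0.052,0,0,0],[0.007,0,0.058,0,0,0],[0.007,0,0.06,0,0,0]]}}

```text
time: 12.3
tool_pos: [606.4, -118.3, 148.9]
tcp_rot: [-90.0, -0.0, -50.6]
ft_force: [-1.4, -0.2, -0.1]
finger_gap: 0.1
```

```bash
python3 z.py f 606.4 -118.5 149
```

```text
t 12.3 pos [ 606.4 -118.3  148.9] rot [-90.   -0.  -50.6] F [-1.4 -0.2 -0.1] gap 0.1 oh 72.6
inc [ 0.0002 -0.0001 -0.0002] [-0.     0.001  0.   ]
```

View pics/zf.png

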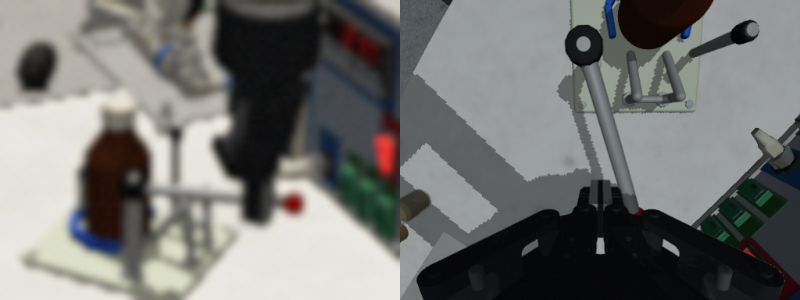

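Call:
{"api": "arm_command", "payload": {"increments": [[-0.001,0,0.005,0,0,0],[-0.002,0,0.011,0,0,0],[-0.004,0,0.017,0,0,0],[-0.006,0,0.0235,0,0,0],[-0.009,0,0.03,0,0,0],[-0.012,0,0.036,0,0,0],[-0.016,0,0.0415,0,0,0],[-0.0205,0,0.0475,0,0,0],[-0.025,0,0.053,0,0,0],[-0.03,0,0.058,0,0,0]]}}

```text
time: 13.65
tool_pos: [632.0, -58.1, 148.9]
tcp_rot: [-90.0, -0.0, -50.6]
ft_force: [-0.6, -0.3, -0.0]
finger_gap: 0.0
```

```bash
python3 z.py g 620 -60 149
```

```text
t 13.65 pos [632.  -58.1 148.9] rot [-90.   -0.  -50.6] F [-0.6 -0.3 -0. ] gap 0.0 oh 72.6
inc [-0.0061 -0.0001 -0.0105] [-0.     0.001  0.   ]
```

View pics/zg.png

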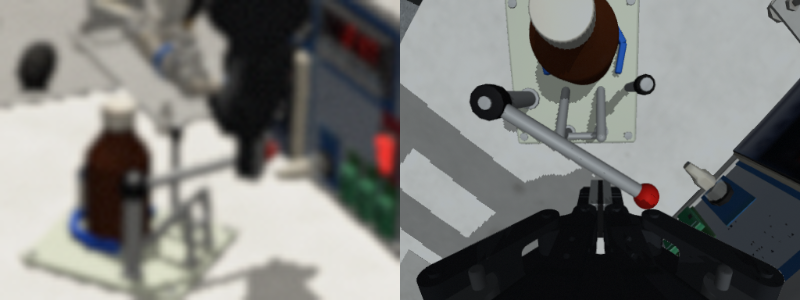

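Call:
{"api": "arm_command", "payload": {"increments": [[-0.004,0,0.003,0,0,0],[-0.008,0,0.006,0,0,0],[-0.013,0,0.009,0,0,0],[-0.018,0,0.012,0,0,0],[-0.023,0,0.0145,0,0,0],[-0.028,0,0.0165,0,0,0],[-0.033,0,0.0185,0,0,0],[-0.037,0,0.02,0,0,0],[-0.04,0,0.021,0,0,0],[-0.043,0,0.022,0,0,0]]}}

```text
time: 15.0
tool_pos: [621.6, -11.3, 148.9]
tcp_rot: [-90.0, -0.0, -50.6]
ft_force: [0.2, -0.8, 0.7]
finger_gap: -0.3
```

```bash
python3 z.py h 620 -60 149
```

```text
t 15.0 pos [621.6 -11.3 148.9] rot [-90.   -0.  -50.6] F [ 0.2 -0.8  0.7] gap -0.3 oh 72.6
inc [ 0.0367 -0.0001 -0.0322] [-0.     0.001  0.   ]
```

View pics/zh.png

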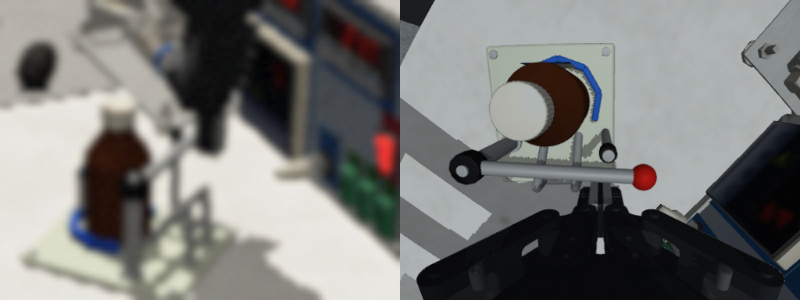

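Call:
{"api": "arm_command", "payload": {"increments": [[-0.0005,0,0,0,0,0],[-0.001,0,0,0,0,0],[-0.0015,0,0,0,0,0],[-0.002,0,0,0,0,0],[-0.0025,0,0,0,0,0],[-0.003,0,0,0,0,0],[-0.0035,0,0,0,0,0],[-0.004,0,0,0,0,0],[-0.0045,0,0,0,0,0],[-0.0045,0,0,0,0,0]]}}

```text
time: 16.35
tool_pos: [618.7, -7.9, 148.9]
tcp_rot: [-90.0, 0.0, -50.6]
ft_force: [0.8, -0.1, -0.2]
finger_gap: -0.3
```

```bash
python3 -c "
from h import *
togo([620,-60,149],-50.7)"
```

```text
t 16.35 pos [618.7  -7.9 148.9] rot [-90.    0.  -50.6] F [ 0.8 -0.1 -0.2] gap -0.3 oh 72.6
inc [ 0.0411 -0.0001 -0.0321] [ 0.     0.001 -0.   ]
```

Call:
{"api": "arm_command", "payload": {"increments": [[-0.0003,0,0,0,0,0],[-0.0006,0,0,0,0,0],[-0.0009,0,0,0,0,0],[-0.0012,0,0,0,0,0],[-0.0015,0,0,0,0,0],[-0.0018,0,0,0,0,0],[-0.0021,0,0,0,0,0],[-0.0024,0,0,0,0,0],[-0.0027,0,0,0,0,0],[-0.003,0,0,0,0,0]]}}

```text
time: 17.6
tool_pos: [617.0, -5.8, 148.9]
tcp_rot: [-90.0, -0.0, -50.6]
ft_force: [1.1, -1.6, -0.6]
finger_gap: -0.2
```

```bash
python3 z.py i 620 -60 149
```

```text
t 17.6 pos [617.   -5.8 148.9] rot [-90.   -0.  -50.6] F [ 1.1 -1.6 -0.6] gap -0.2 oh 72.6
inc [ 0.0438 -0.0001 -0.0321] [-0.     0.001  0.001]
```

View pics/zi.png

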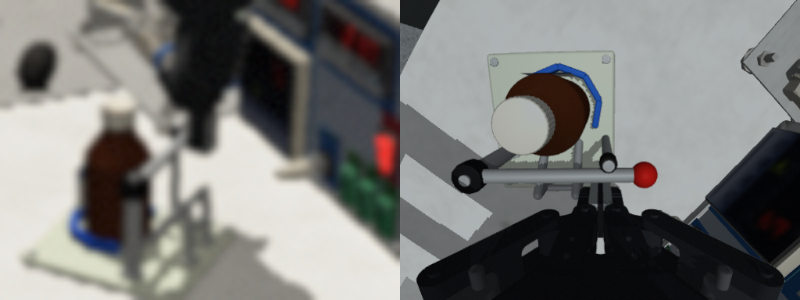

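Call:
{"api": "arm_command", "payload": {"increments": [[-0.0002,0,0,0,0,0],[-0.0004,0,0,0,0,0],[-0.0006,0,0,0,0,0],[-0.0008,0,0,0,0,0],[-0.001,0,0,0,0,0],[-0.0012,0,0,0,0,0],[-0.0014,0,0,0,0,0],[-0.0016,0,0,0,0,0],[-0.0018,0,0,0,0,0],[-0.002,0,0,0,0,0]]}}

```text
time: 18.95
tool_pos: [616.7, -5.4, 149.2]
tcp_rot: [-90.0, -0.2, -50.7]
ft_force: [8.2, -8.3, -6.0]
finger_gap: -0.4
```

```bash
python3 -c "
from h import *
togo([620,-60,149],-50.7)"
```

```text
t 18.95 pos [616.7  -5.4 149.2] rot [-90.   -0.2 -50.7] F [ 8.2 -8.3 -6. ] gap -0.4 oh 72.6
inc [ 0.0444  0.0003 -0.032 ] [-0.001  0.001  0.003]
```

The force rose to about 12 N with no further travel, so the bar is at its stop. I'll back off and lift clear.

Call:
{"api": "arm_command", "payload": {"increments": [[0.002,0,0,0,0,0],[0.005,0,0,0,0,0],[0.012,0,0,0,0,0],[0.022,0,0,0,0,0],[0.03,0,0,0,0,0],[0.032,-0.015,0,0,0,0],[0.032,-0.045,0,0,0,0],[0.032,-0.08,0,0,0,0],[0.032,-0.11,0,0,0,0],[0.032,-0.12,0,0,0,0]]}}

```text
time: 20.2
tool_pos: [637.1, -28.9, 272.8]
tcp_rot: [-89.8, -0.2, -50.6]
ft_force: [0.2, 1.3, -0.4]
finger_gap: 0.2
```

```bash
python3 z.py j 620 -60 149; python3 - <<'E'
from h import *
im=save('top','topj')[:,:,::-1]
cv2.imwrite('pics/topjz.png',cv2.resize(im[160:240,140:380],(780,260),interpolation=2))
c,s=np.cos(-.8843),np.sin(-.8843)
for t in('bottle_cap','keeper_knob'):
    for n in('side','wrist','top'):
        a=r.spot_point(n,t)
        if a:
            x=atz(n,a[0]['position'],113 if t=='bottle_cap' else 84);d=x[:2]-[552.9,10.9]
            q=np.array([c*d[0]+s*d[1],-s*d[0]+c*d[1]]); print(t,n,round(a[0]['conf'],2),q.round(1),np.arctan2(q[1]+52,q[0]-40).round(3))
E
```

```text
t 20.2 pos [637.1 -28.9 272.8] rot [-89.8  -0.2 -50.6] F [ 0.2  1.3 -0.4] gap 0.2 oh 72.6
inc [ 0.0127  0.1237 -0.0334] [-0.004  0.001  0.004]
bottle_cap side 0.77 [-4.3  1.8] 2.26
bottle_cap wrist 0.64 [-5.   1.5] 2.27
bottle_cap top 0.73 [-16.7 -18.1] 2.602
keeper_knob side 0.44 [31.7 81.5] 1.633
keeper_knob wrist 0.59 [34.2 66.3] 1.619
keeper_knob top 0.68 [-13.3 -18.6] 2.581
```

View pics/zj.png

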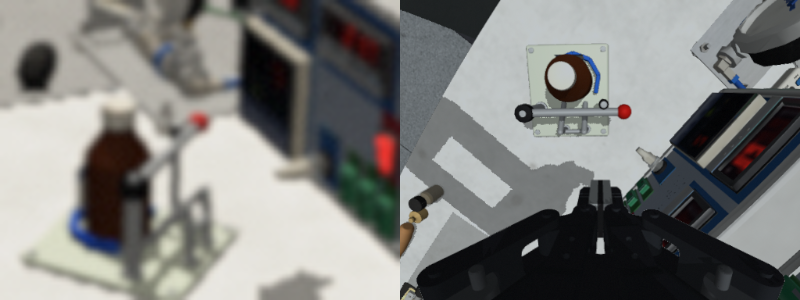

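View pics/topjz.png

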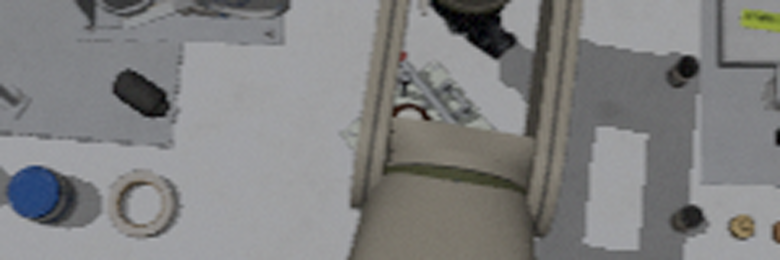

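View pics/wristj.png

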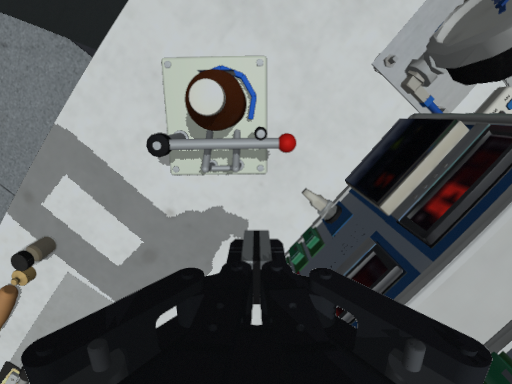

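The bar lies parallel to the plate edge, from its pivot (160,145) to the knob (287,142), touching the stop pin at (260,133). The bottle stands at (215,98) inside the kerb, and the robot is clear of everything.

```bash
python3 -c "
from h import *
print(r.hand_in())"
```

```text
the job is handed in; nothing more can be done
None
```

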